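Line up the containers by height

TASK

Line up the two cartons, the dropper bottle and the amber vial on the white board in order of height: the tallest on the pad next to the tall steel end plate, then stepping down to the shortest on the pad next to the low end plate. Stand each one upright in the middle of its own pad, and leave the other things on the bench where they are.

Things in the scene. Friction and masses are not known exactly. Their poses are not given: they have to be found in the camera images.
- strip_carton: Tall upright carton, yellow and dark blue, 42 mm (its x) by 56 mm (its y) by 108 mm high, a closed rigid box, about 60 g. Origin: centre of its underside; z up. Easiest held from above across the 42 mm.
- lancet_carton: Shorter, squarer upright carton, red and white, 50 mm (its x) by 60 mm (its y) by 75 mm high, a closed rigid box, about 90 g. Origin: centre of its underside; z up. Easiest held from above across the 50 mm.
- dropper: Small round white plastic dropper bottle with a ribbed white cap: body 27 mm diameter up to 40 mm height, then sloping shoulders; cap 16 mm diameter from 48 to the full height of 63 mm. About 18 g. Origin: centre of its underside; z up.
- vial: Small round brown (amber) glass vial with a pale metal cap: body 25 mm diameter up to 36 mm height; cap 20 mm diameter, full height 50 mm. About 30 g. Origin: centre of its underside; z up.
- pad_a: First (seen from the robot, the leftmost) of the four identical round black rubber pads on the white board: diameter 72 mm, 3 mm thick, fixed. Origin: centre of its underside, 6 mm above the worktop, so the face things stand on lies 3 mm above the origin. Its y axis runs along the row (neighbouring pads 88 mm apart), its x axis across the board; x and y level, z up.
- pad_b: Second from the left of the four identical round black rubber pads on the white board: diameter 72 mm, 3 mm thick, fixed. Origin: centre of its underside, 6 mm above the worktop, so the face things stand on lies 3 mm above the origin. Its y axis runs along the row (neighbouring pads 88 mm apart), its x axis across the board; x and y level, z up. The board is 84 mm wide, 434 mm long and 6 mm thick.
- pad_c: Third from the left of the four identical round black rubber pads on the white board: diameter 72 mm, 3 mm thick, fixed. Origin: centre of its underside, 6 mm above the worktop, so the face things stand on lies 3 mm above the origin. Its y axis runs along the row (neighbouring pads 88 mm apart), its x axis across the board; x and y level, z up.
- pad_d: Fourth (the rightmost) of the four identical round black rubber pads on the white board: diameter 72 mm, 3 mm thick, fixed. Origin: centre of its underside, 6 mm above the worktop, so the face things stand on lies 3 mm above the origin. Its y axis runs along the row (neighbouring pads 88 mm apart), its x axis across the board; x and y level, z up.
- tall_stop: Tall steel end plate standing upright across the board at one end of the row (left or right, it changes): 74 mm wide, 6 mm thick, 80 mm high, fixed, with a 26 mm foot flange. Origin: centre of its underside, 66 mm beyond the centre of the last pad, 6 mm above the worktop. The low end plate stands likewise at the other end and is only 18 mm high.
- tape: Bystander, to be left alone: roll of white tape lying flat, 42 mm diameter, 22 mm high, between the board and the containers, towards the analyser. Origin: centre of its underside.
- slips: Bystander, to be left alone: flat dark box, 34 x 50 x 16 mm. Origin: centre of its underside. Behind it and the board stands a fixed analyser, 412 mm high: its flat front is 0.61 m ahead of the base axis, from 0.24 m left to 0.32 m right of it. Travel in front of it: a wide sideways swing of the arm strikes it.
Mind the look-alikes: they are no part of the job. Leave any green or purple look-alike of the lancet_carton alone.

How it is judged (in metres and radians):
At the end, for the whole second after the job is handed in: Counting from the pad next to the tall end plate, the tall carton, the squarer carton, the dropper bottle and the vial stand on the four pads in that order, each with its centre within 14 mm of its pad's centre, upright within 0.1 rad, on the pad's face, released and at rest (((horizontal distance between tall_stop and pad_a below 0.1 m and horizontal distance between strip_carton and pad_a below 0.014 m and z of strip_carton in the frame of pad_a below 0.009 m and horizontal distance between lancet_carton and pad_b below 0.014 m and z of lancet_carton in the frame of pad_b below 0.009 m and horizontal distance between dropper and pad_c below 0.014 m and z of dropper in the frame of pad_c below 0.009 m and horizontal distance between vial and pad_d below 0.014 m and z of vial in the frame of pad_d below 0.009 m) or (horizontal distance between tall_stop and pad_d below 0.1 m and horizontal distance between strip_carton and pad_d below 0.014 m and z of strip_carton in the frame of pad_d below 0.009 m and horizontal distance between lancet_carton and pad_c below 0.014 m and z of lancet_carton in the frame of pad_c below 0.009 m and horizontal distance between dropper and pad_b below 0.014 m and z of dropper in the frame of pad_b below 0.009 m and horizontal distance between vial and pad_a below 0.014 m and z of vial in the frame of pad_a below 0.009 m)) and angle between each of strip_carton, lancet_carton, dropper, vial's own z axis and vertical below 0.1 rad and linear speed of each of strip_carton, lancet_carton, dropper, vial below 0.02 m/s and angular speed of each of strip_carton, lancet_carton, dropper, vial below 0.2 rad/s and contact force between the fingers and strip_carton below 0.1 N and contact force between the fingers and lancet_carton below 0.1 N and contact force between the fingers and dropper below 0.1 N and contact force between the fingers and vial below 0.1 N); the robot touches nothing.
It fails at once if the tape roll beside the work is shifted by more than 30 mm (distance of tape from where it was at the start of the episode above 0.03 m).
It fails at once if the small dark box beside the work is shifted by more than 30 mm (distance of slips from where it was at the start of the episode above 0.03 m).
It also fails if it takes over 112 s, if anything falls off the work surface, if the arm or the gripper's body presses on something with over 40 N, if the wrist force passes 120 N, or if a joint passes its speed limit or range.

ROBOT

A 6-joint arm with a two-finger parallel gripper is mounted at the origin on a cart in front of the work surface, level with it; the furniture and walls round the work are solid. World frame = base frame: x ahead of the robot, y to its left, z up, the work surface at z = 0. Lengths are in mm, angles in rad, forces in N, time in s.
With the tool pointing down it reaches from about 300 to 775 mm from the base axis. Payload 14.6 kg.
Tool frame: the origin (TCP) lies at the very end of the fingers, on their centre line; the grasp point (between the pads) lies 19 mm behind it (grip_point_offset is the distance from the TCP to the grasp point, in mm); z points along the fingers, y is the line along which they close (so a half turn about z gives the same grasp; the last joint's range is limited). The gripper opens to 94 mm and grips with 3 to 60 N. Pads are 16 mm wide; open, the fingers measure 119 mm over their backs; the gripper's body (75 mm by 177 mm) begins 78 mm behind the grasp point.
Start: joints at [1.278, 0.3, 1.521, -0, 1.321, -0.067], TCP at [123.135, 536.029, 205.446] pointing down, gripper open.
Joint ranges: [-3.03, 3.03], [-0.79, 2.21], [0.23, 2.52], [-1.04, 4.18], [0, 3.07], [-2.55, 2.55]. Speed limits (rad/s): [2.22, 2.22, 2.57, 3.14, 3.14, 3.14].

INTERFACE

Orientations are given as [roll, pitch, yaw] about the fixed x, y, z axes, in that order (R = Rz(yaw) Ry(pitch) Rx(roll)).
In Python, from cell import read_state, camera, camera_info, sign_off, grip_point_offset gives the robot as it stands.
- The arm moves only by the shell command python3 -m handwheel 'ROWS' [FORCE]. ROWS is text: rows parted by semicolons, each of 5 numbers parted by spaces: the shift along the world's x, y, z in units of 40 mm (1.0 is 40 mm), then the turn about the world's z in units of 5 degrees (1.0 is 5 degrees), then the closure, from 0 (fully open) to 1 (shut). In form: dx dy dz yaw gripper; .... A call has 1 to 12 rows; each row shifts and turns the commanded pose from where the row before left it; what a row does not reach is not made up. A row lasts 1/12 s, in which the tool goes at most 41.7 mm and 7.16 degrees, less where a joint would pass 70% of its speed; a pose out of reach is approached as far as the arm can. A call is refused whole if a number of a shift passes 1 or a number of a turn 1, either way. A call with a gripper value outside its range is refused whole. The fingers move at their own pace and stop on an object; FORCE is the grip in N (left out, the last holds). Time passes only in rows, so rows that do not move let the fingers close. It gives the time, the measured TCP pose, the force, the opening and the grip force at its end, in the units of the state.
- read_state(): the state, without advancing time (a new reading comes with each control period).
- camera(name): name is "scene" or "top"; returns (picture, depth): 420x560x3 uint8, red, green, blue; 420x560 float32, mm along the optical axis (not along the pixel's ray), 0 where there is no reading.
- camera_info(name): a dict with "intrinsics" (3x3 intrinsics, pixels), "k1" (the pictures are not rectified: a ray, as slopes to the right and down, at radius r is drawn at 1 + k1 r^2 times it, then the intrinsics apply), "world_from_camera" (4x4, takes a point from camera to world coordinates). Camera axes: x right, y down, z forward; pixel columns grow to the right and rows downward; lengths in mm; the calibration is good to about 2 mm. A picture is of the moment at which its call begins. camera_info takes no time and is no camera call.
- sign_off(): hands the job in; it is judged then, once.
The state is a dict: "clock": time; "joints": joint angles; "qd": joint speeds; "effort": joint torques, N m; "eef_pos": TCP position; "eef_rot": TCP orientation; "wrist_force": force on the tool from outside, world axes, zero at the start; "moment": the same for the moment, N m; "finger_gap": finger opening in mm; "finger_force": force on a finger pad.
Only numpy, scipy, OpenCV 4.12 (cv2) and the standard library are available. Lean on these libraries where they do the work, as an engineer would, in place of code of your own. Each camera call takes 0.05 s, during which the arm holds its last target. There are 200 camera calls.

## Working session

There is one attempt and no reset: what is moved stays moved. The work goes in short steps, Python scripts to look and compute and a shell command to move; the robot and the scene stay as the last step left them, time stands still between calls to the robot, and variables do not carry over. Pictures are saved under pics/ and viewed, at most 14 in all, crops included, and the job is handed in when it is done.

```bash
ls; mkdir -p pics; cat > h.py <<'E'
import numpy as np, cv2
from cell import *
def grab(n,f=None):
    p,d=camera(n)
    if f: cv2.imwrite(f'pics/{f}.png',p[:,:,::-1])
    return p,d
def world(n,uv,d=None,z=None):
    """pixels Nx2 -> world, by depth d (N) or plane z"""
    i=camera_info(n);K=np.array(i['intrinsics'],float);T=np.array(i['world_from_camera'])
    uv=np.asarray(uv,float).reshape(-1,2)
    q=(uv-K[[0,1],2])/[K[0,0],K[1,1]]; s=q.copy()
    for _ in range(20): s=q/(1+i['k1']*(s**2).sum(1,keepdims=True))
    r=np.c_[s,np.ones(len(s))]
    if d is not None: return (r*np.reshape(d,(-1,1)))@T[:3,:3].T+T[:3,3]
    w=r@T[:3,:3].T
    return T[:3,3]+w*((z-T[2,3])/w[:,2:])
E
python3 - <<'E'
from h import *
for n in('scene','top'):
    grab(n,n+'0'); i=camera_info(n); print(n,np.round(i['world_from_camera'],2).tolist(),i['k1'])
s=read_state();print(s['eef_pos'],s['eef_rot'],s['finger_gap'],s['clock'],grip_point_offset)
E
```

```text
pics
scene [[-0.71, -0.51, 0.49, -161.12], [-0.71, 0.52, -0.48, 808.09], [-0.01, -0.68, -0.73, 996.07], [0.0, 0.0, 0.0, 1.0]] -0.06267026319786188
top [[-0.02, -0.99, 0.15, 282.17], [-1.0, 0.02, -0.01, 185.29], [0.0, -0.15, -0.99, 1404.43], [0.0, 0.0, 0.0, 1.0]] -0.05140325643831848
[123.07135794 535.79698326 204.93692058] [-3.14050395e+00 -7.12431670e-05  2.91578376e+00] 93.96823544570348 0.1 18.8
```

View pics/scene0.png

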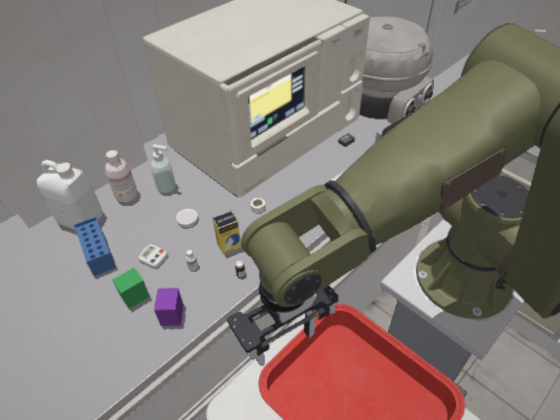

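View pics/top0.png

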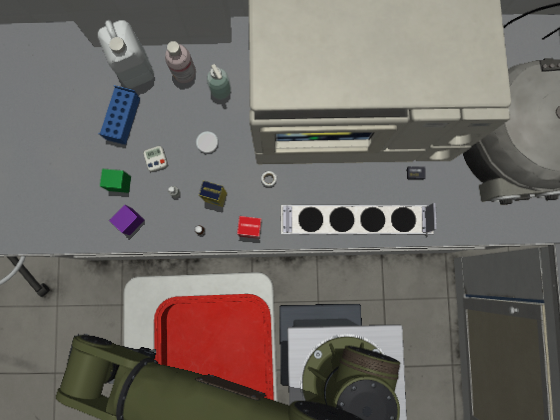

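The top view shows the strip carton at (212,192), the red lancet carton at (249,227), the dropper at (174,192) and the vial at (199,230). The pads are at x=311, 342, 373 and 403 (y≈219), with the tall plate at the right (430,219). So vial→pad_a, dropper→b, lancet→c, strip→d.

```bash
python3 - <<'E'
from h import *
p,d=grab('top')
v,u=np.mgrid[:420,:560]; W=world('top',np.c_[u.ravel(),v.ravel()],d.ravel()).reshape(420,560,3)
def box(name,c,r,ztop,tol=8):
    m=np.zeros((420,560),bool); m[c[1]-r:c[1]+r+1,c[0]-r:c[0]+r+1]=1
    m&=(abs(W[...,2]-ztop)<tol)&(d>0)
    P=W[m]
    if len(P)<3: print(name,len(P),'zmax',W[c[1]-r:c[1]+r,c[0]-r:c[0]+r,2].max());return
    R=cv2.minAreaRect(P[:,:2].astype(np.float32))
    print(name,len(P),'z',P[:,2].mean().round(1),'mean',P[:,:2].mean(0).round(1),'rect',np.round(R[0],1),np.round(R[1],1),round(R[2],1))
box('strip',(212,190),18,108);box('lancet',(249,225),18,75);box('drop',(174,190),12,60,6);box('dropbody',(174,190),12,35,15);box('vial',(199,229),12,48,6);box('vialall',(199,229),12,35,20);box('tape',(269,179),14,22,6);box('slips',(416,172),14,16,5)
box('tall',(431,219),18,83,8)
hsv=cv2.cvtColor(p,cv2.COLOR_RGB2HSV)
sub=np.zeros((420,560),np.uint8); sub[205:233,292:420]=(hsv[205:233,292:420,2]<70)*255
n,l,st,ce=cv2.connectedComponentsWithStats(sub)
for i in range(1,n):
    if st[i,4]>200: print('pad',st[i],ce[i].round(1),world('top',ce[i],z=9)[0].round(1),W[int(ce[i][1]),int(ce[i][0])].round(1))
a=cv2.resize(p[130:260,140:300],None,fx=5,fy=4.6,interpolation=cv2.INTER_CUBIC);cv2.imwrite('pics/crop.png',a[:,:,::-1])
E
```

```text
strip 342 z 107.9 mean [518.4 358.2] rect [518.7 359.1] [56.6 42.5] 73.2
lancet 417 z 74.9 mean [425.4 260.2] rect [425.5 260.3] [60.7 50.2] 82.4
drop 25 z 61.2 mean [534.  470.8] rect [533.8 471.2] [14.6 14.8] 83.7
dropbody 59 z 38.7 mean [528.4 466.5] rect [530.3 468.4] [20. 26.] 54.5
vial 32 z 49.1 mean [422.2 400.4] rect [422.  399.7] [15.9 15.6] 45.2
vialall 65 z 41.4 mean [420.8 397.6] rect [421.3 398.2] [19.9 22.2] 57.4
tape 106 z 21.6 mean [565.8 205.9] rect [566.1 205.8] [40.  41.2] 87.7
slips 192 z 15.3 mean [ 577.8 -219.8] rect [ 577.5 -220.1] [52.6 35. ] 88.8
tall 86 z 83.4 mean [ 440.8 -241.6] rect [ 441.7 -241.7] [ 7.8 73.8] 89.0
pad [330 207  24  25 463] [341.5 219.2] [445.6  -0.    9. ] [446.5   1.2   7.3]
pad [392 207  23  25 458] [402.9 219.3] [ 441.7 -174.7    9. ] [ 442.7 -172.3    8.5]
pad [299 208  24  24 462] [310.4 219.2] [447.4  88.    9. ] [448.5  89.1   5.9]
pad [361 208  24  24 463] [372.5 219.3] [443.6 -87.9   9. ] [445.2 -87.7   3. ]
```

View pics/crop.png

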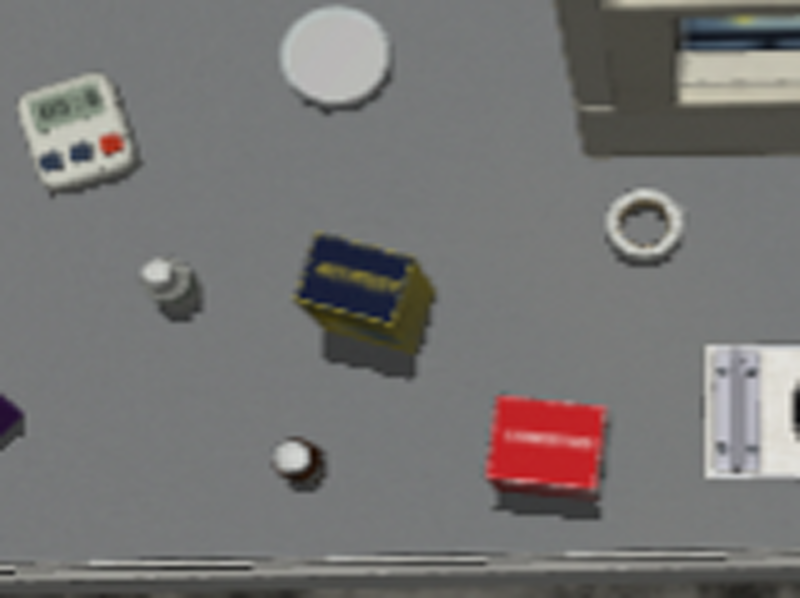

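```bash
python3 -m handwheel '0.82 -0.37 0 -1 0; 0.82 -0.37 0 -1 0; 0.82 -0.37 0 -1 0; 0.82 -0.37 0 -1 0; 0.82 -0.37 0 -1 0; 0.82 -0.37 0 -1 0; 0.82 -0.37 0 -1 0; 0.82 -0.37 0 -1 0; 0.82 -0.37 0 -1 0; 0.82 -0.37 0 -1 0; 0.82 -0.37 0 -1 0; 0.82 -0.37 0 -1 0'; python3 -m handwheel '0 0 0 -1 0; 0 0 0 -1 0; 0 0 0 -1 0; 0 0 0 -1 0; 0 0 0 -1 0; 0 0 0 -1 0; 0 0 0 -0.8 0; 0 0 0 0 0; 0 0 0 0 0' 15
```

```text
clock: 1.15
eef_pos: [518.1, 357.3, 205.2]
eef_rot: [-3.141, 0.0, 1.864]
wrist_force: [0.2, 1.1, 0.4]
finger_gap: 94.1
finger_force: 0.0
clock: 1.9
eef_pos: [516.7, 358.4, 205.2]
eef_rot: [-3.141, 0.0, 1.277]
wrist_force: [-0.1, -0.1, 0.4]
finger_gap: 94.0
finger_force: 0.0
```

```bash
python3 -m handwheel '0.05 0.01 -0.8 0 0; 0 0 -0.9 0 0; 0 0 -0.9 0 0; 0 0 -0.6 0 0; 0 0 -0.27 0 0; 0 0 0 0 0; 0 0 0 0 1; 0 0 0 0 1; 0 0 0 0 1; 0 0 0 0 1; 0 0 0 0 1; 0 0 0 0 1' 15;  python3 -m handwheel '0 0 0 0 1; 0 0 0 0 1; 0 0 0 0 1; 0 0 0.3 0 1; 0 0 0.6 0 1; 0 0 0.8 0 1; 0 0 0.8 0 1; 0 0 0.5 0 1; 0 0 0 0 1'
```

```text
clock: 2.9
eef_pos: [518.9, 358.9, 67.2]
eef_rot: [3.141, -0.001, 1.275]
wrist_force: [-0.6, 0.5, -0.2]
finger_gap: 57.3
finger_force: 0.0
clock: 3.65
eef_pos: [520.0, 359.7, 192.8]
eef_rot: [3.136, -0.006, 1.275]
wrist_force: [0.5, 0.4, 0.2]
finger_gap: 41.6
finger_force: 15.0
```

```bash
python3 -m handwheel '-0.3 -0.2 0 0 1; -0.65 -0.5 0 0 1; -0.6 -0.6 0 0 1; -0.4 -0.6 0 0 1'; python3 -m handwheel '0 -0.93 0 0.26 1; 0 -0.93 0 0.26 1; 0 -0.93 0 0.26 1; 0 -0.93 0 0.26 1; 0 -0.93 0 0.26 1; 0 -0.93 0 0.26 1; 0 -0.93 0 0.26 1; 0 -0.93 0 0.26 1; 0 -0.93 0 0.26 1; 0 -0.8 0 0.26 1; 0 -0.7 0 0.26 1; 0 -0.5 0 0.26 1'; python3 -m handwheel '0 -0.3 0 0 1; 0 -0.2 0 0 1; 0 -0.1 0 0 1; 0 0 0 0 1; 0 0 0 0 1; 0 0 0 0 1'
```

```text
clock: 3.98
eef_pos: [438.5, 281.9, 186.0]
eef_rot: [-3.141, 0.001, 1.276]
wrist_force: [0.2, 0.5, -0.9]
finger_gap: 41.8
finger_force: 15.0
clock: 4.98
eef_pos: [440.2, -134.2, 186.5]
eef_rot: [-3.141, 0.0, 1.547]
wrist_force: [0.4, -0.1, -0.4]
finger_gap: 41.8
finger_force: 15.0
clock: 5.48
eef_pos: [440.8, -155.2, 186.6]
eef_rot: [-3.142, -0.0, 1.548]
wrist_force: [-0.4, -0.8, -0.3]
finger_gap: 42.1
finger_force: 15.0
```

```bash
python3 -m handwheel '0.02 -0.25 0 0 1; 0 -0.24 -0.3 0 1; 0 0 -0.7 0 1; 0 0 -0.7 0 1; 0 0 -0.5 0 1; 0 0 -0.3 0 1; 0 0 -0.15 0 1; 0 0 -0.05 0 1; 0 0 0 0 1; 0 0 0 0 1;0 0 0 0 1'; python3 - <<'E'
from h import *
p,d=grab('scene'); a=cv2.resize(p[100:300,330:560],None,fx=3.4,fy=3);p,d=grab('top')
b=cv2.resize(p[150:270,280:450],None,fx=4,fy=4)
cv2.imwrite('pics/c1.png',b[:,:,::-1])
E
```

```text
clock: 6.4
eef_pos: [442.0, -175.8, 79.5]
eef_rot: [3.14, 0.001, 1.548]
wrist_force: [-0.3, 0.3, -0.0]
finger_gap: 42.0
finger_force: 15.0
```

View pics/c1.png

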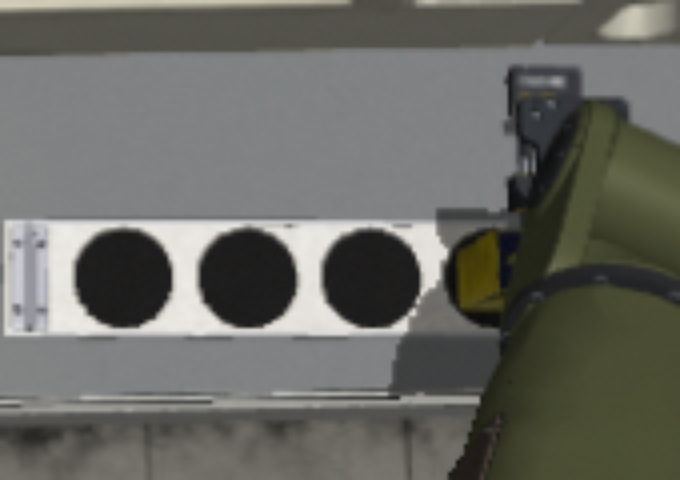

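The crop shows the carton held over the rightmost pad (about (480,270) in the crop), with the arm hiding the rest. I'll lower the last few mm and watch the force.

```bash
python3 -m handwheel '0 0 -0.04 0 1; 0 0 0 0 1; 0 0 0 0 1'; python3 -m handwheel '0 0 -0.03 0 1; 0 0 0 0 1; 0 0 0 0 1'
```

```text
clock: 6.75
eef_pos: [441.5, -175.6, 77.1]
eef_rot: [3.142, -0.0, 1.547]
wrist_force: [-0.1, 0.2, -0.4]
finger_gap: 42.4
finger_force: 15.0
clock: 7.0
eef_pos: [441.5, -175.6, 75.8]
eef_rot: [-3.141, -0.0, 1.547]
wrist_force: [-0.3, -0.7, -0.5]
finger_gap: 41.6
finger_force: 15.0
```

```bash
python3 -m handwheel '0 0 -0.02 0 1; 0 0 0 0 1; 0 0 0 0 1'; python3 -m handwheel '0 0 -0.02 0 1; 0 0 0 0 1; 0 0 0 0 1'
```

```text
clock: 7.25
eef_pos: [441.6, -175.7, 75.6]
eef_rot: [3.141, 0.0, 1.547]
wrist_force: [-3.5, 1.1, 8.7]
finger_gap: 42.1
finger_force: 15.0
clock: 7.5
eef_pos: [441.7, -175.8, 75.4]
eef_rot: [3.141, 0.001, 1.548]
wrist_force: [-7.5, 2.1, 16.9]
finger_gap: 42.0
finger_force: 15.0
```

```bash
python3 -m handwheel '0 0 0.04 0 1; 0 0 0 0 1; 0 0 0 0 0; 0 0 0 0 0; 0 0 0 0 0; 0 0 0 0 0; 0 0 0 0 0; 0 0 0 0 0; 0 0 0.3 0 0; 0 0 0.7 0 0; 0 0 0.9 0 0; 0 0 0.8 0 0'; python3 -m handwheel '0 0.4 0 -0.26 0; 0 0.8 0 -0.5 0; 0 0.93 0 -0.5 0; 0 0.93 0 0 0; 0 0.93 0 0 0; 0 0.93 0 0 0; 0 0.93 0 0 0; 0 0.93 0 0 0; 0 0.93 0 0 0; 0 0.93 0 0 0; -0.1 0.93 0 0 0; -0.3 0.6 0 0 0'; python3 -m handwheel '0 0.3 0 0 0; 0 0 0 0 0; 0 0 0 0 0'
python3 - <<'E'
from h import *
p,d=grab('top')
v,u=np.mgrid[:420,:560]; W=world('top',np.c_[u.ravel(),v.ravel()],d.ravel()).reshape(420,560,3)
m=(abs(W[...,0]-442)<60)&(abs(W[...,1]+178)<50)&(abs(W[...,2]-117)<8)
P=W[m];print(len(P),P.mean(0),cv2.minAreaRect(P[:,:2].astype(np.float32)))
E
```

```text
clock: 8.5
eef_pos: [441.3, -175.5, 185.5]
eef_rot: [-3.141, -0.0, 1.547]
wrist_force: [0.2, -0.1, 0.0]
finger_gap: 94.0
finger_force: 0.0
clock: 9.5
eef_pos: [425.5, 234.0, 183.7]
eef_rot: [3.142, -0.0, 1.438]
wrist_force: [-0.1, -0.2, -0.4]
finger_gap: 94.0
finger_force: 0.0
clock: 9.75
eef_pos: [425.8, 242.9, 183.8]
eef_rot: [3.142, 0.0, 1.438]
wrist_force: [0.3, -0.7, 0.1]
finger_gap: 93.8
finger_force: 0.0
366 [ 440.09338513 -174.99770089  116.53373596] ((440.43890380859375, -175.45936584472656), (57.58217239379883, 43.20487594604492), 88.58991241455078)
```

```bash
python3 -m handwheel '0 0.43 0 0 0; 0 0 -0.8 0 0; 0 0 -0.9 0 0; 0 0 -0.9 0 0; 0 0 -0.7 0 0; 0 0 -0.4 0 0; 0 0 -0.07 0 0; 0 0 0 0 0; 0 0 0 0 1; 0 0 0 0 1; 0 0 0 0 1; 0 0 0 0 1' 18;  python3 -m handwheel '0 0 0 0 1; 0 0 0 0 1; 0 0 0 0 1; 0 0 0 0 1; 0 0 0 0 1'; python3 -m handwheel '0 0 0.3 0 1; 0 0 0.6 0 1; 0 0 0.8 0 1; 0 0 0.8 0 1; 0 0 0.5 0 1; 0 0 0 0 1; 0 0 0 0 1'
```

```text
clock: 10.8
eef_pos: [426.0, 260.6, 34.0]
eef_rot: [3.14, -0.001, 1.437]
wrist_force: [-1.0, -0.1, -0.7]
finger_gap: 70.7
finger_force: 0.0
clock: 11.22
eef_pos: [425.6, 260.5, 33.2]
eef_rot: [3.141, -0.0, 1.438]
wrist_force: [0.3, -0.2, 2.3]
finger_gap: 49.8
finger_force: 18.0
clock: 11.8
eef_pos: [425.6, 260.5, 153.3]
eef_rot: [3.141, -0.001, 1.438]
wrist_force: [0.1, -0.1, -0.5]
finger_gap: 49.9
finger_force: 18.0
```

```bash
python3 -m handwheel '0 -0.4 0 0 1; 0.1 -0.7 0 0.3 1; 0.1 -0.93 0 0.3 1; 0.1 -0.93 0 0.3 1; 0.15 -0.93 0 0.36 1; 0 -0.93 0 0 1; 0 -0.93 0 0 1; 0 -0.93 0 0 1; 0 -0.93 0 0 1; 0 -0.6 0 0 1; 0 -0.3 0 0 1; 0 -0.2 0 0 1';  python3 -m handwheel '0 0 0 0 1; 0 0 0 0 1; 0 0 0 0 1'
```

```text
clock: 12.8
eef_pos: [442.7, -89.3, 151.3]
eef_rot: [-3.139, -0.001, 1.546]
wrist_force: [0.7, 0.3, -1.2]
finger_gap: 50.0
finger_force: 18.0
clock: 13.05
eef_pos: [443.4, -87.1, 152.5]
eef_rot: [-3.141, -0.0, 1.548]
wrist_force: [-0.1, -0.4, -1.1]
finger_gap: 50.3
finger_force: 18.0
```

```bash
python3 -m handwheel '0 0 -0.3 0 1; 0 0 -0.7 0 1; 0 0 -0.7 0 1; 0 0 -0.5 0 1; 0 0 -0.3 0 1; 0 0 -0.15 0 1; 0 0 0 0 1; 0 0 0 0 1;0 0 0 0 1'
```

```text
clock: 13.8
eef_pos: [444.1, -87.8, 47.9]
eef_rot: [3.14, 0.0, 1.548]
wrist_force: [0.1, 0.4, 0.3]
finger_gap: 50.2
finger_force: 18.0
```

```bash
python3 -m handwheel '0 0 -0.1 0 1; 0 0 0 0 1; 0 0 0 0 1'; python3 -m handwheel '0 0 -0.03 0 1; 0 0 0 0 1; 0 0 0 0 1';  python3 -m handwheel '0 0 -0.02 0 1; 0 0 0 0 1; 0 0 0 0 1'
```

```text
clock: 14.05
eef_pos: [443.6, -88.0, 43.2]
eef_rot: [3.141, 0.0, 1.547]
wrist_force: [0.4, 0.4, -1.8]
finger_gap: 50.0
finger_force: 18.0
clock: 14.3
eef_pos: [443.7, -88.1, 42.2]
eef_rot: [3.141, 0.0, 1.547]
wrist_force: [-0.6, 0.1, 4.5]
finger_gap: 49.6
finger_force: 18.0
clock: 14.55
eef_pos: [443.8, -88.1, 42.1]
eef_rot: [3.141, 0.0, 1.548]
wrist_force: [-5.6, 1.3, 18.2]
finger_gap: 49.9
finger_force: 18.0
```

```bash
python3 -m handwheel '0 0 0.04 0 1; 0 0 0 0 1; 0 0 0 0 0; 0 0 0 0 0; 0 0 0 0 0; 0 0 0 0 0; 0 0 0 0 0; 0 0 0.3 0 0; 0 0 0.7 0 0; 0 0 0.9 0 0; 0 0 0.8 0 0'; python3 -m handwheel '0 0.4 0 0 0; 0 0.8 0 0 0; 0 0.93 0 0 0; 0 0.93 0 0 0; 0 0.93 0 0 0; 0 0.93 0 0 0; 0 0.93 0 0 0; 0 0.93 0 0 0; 0 0.93 0 0 0; 0 0.93 0 0 0; 0 0.93 0 0 0; 0 0.93 0 0 0'; python3 -m handwheel '0.45 0.7 0 0 0; 0.45 0.7 0 0 0; 0.45 0.7 0 0 0; 0.45 0.7 0 0 0; 0.3 0.4 0 0 0; 0.15 0.28 0 0 0; 0 0 0 0 0; 0 0 0 0 0; 0 0 0 0 0'
python3 - <<'E'
from h import *
p,d=grab('top')
v,u=np.mgrid[:420,:560]; W=world('top',np.c_[u.ravel(),v.ravel()],d.ravel()).reshape(420,560,3)
m=(abs(W[...,0]-442)<60)&(abs(W[...,1]+88)<44)&(abs(W[...,2]-84)<8)
P=W[m];print(len(P),P.mean(0),cv2.minAreaRect(P[:,:2].astype(np.float32)))
E
```

```text
clock: 15.47
eef_pos: [443.2, -87.9, 152.2]
eef_rot: [-3.141, -0.0, 1.547]
wrist_force: [-0.0, 0.1, -0.2]
finger_gap: 94.1
finger_force: 0.0
clock: 16.47
eef_pos: [443.1, 334.0, 150.5]
eef_rot: [-3.142, 0.0, 1.548]
wrist_force: [0.1, -0.5, 0.5]
finger_gap: 94.0
finger_force: 0.0
clock: 17.22
eef_pos: [533.2, 470.6, 150.5]
eef_rot: [-3.141, 0.0, 1.547]
wrist_force: [0.8, 0.0, 0.1]
finger_gap: 94.0
finger_force: 0.0
428 [441.24216535 -87.75061706  83.44592533] ((441.4493408203125, -87.93709564208984), (61.64702224731445, 49.363277435302734), 87.95954895019531)
```

```bash
python3 -m handwheel '0.02 0 -0.8 0 0; 0 0 -0.9 0 0; 0 0 -0.9 0 0; 0 0 -0.6 0 0; 0 0 -0.3 0 0; 0 0 -0.1 0 0; 0 0 0 0 0; 0 0 0 0 1; 0 0 0 0 1; 0 0 0 0 1; 0 0 0 0 1; 0 0 0 0 1' 8;  python3 -m handwheel '0 0 0 0 1; 0 0 0 0 1; 0 0 0 0 1; 0 0 0 0 1; 0 0 0 0 1; 0 0 0 0 1'; python3 -m handwheel '0 0 0.3 0 1; 0 0 0.6 0 1; 0 0 0.8 0 1; 0 0 0.8 0 1; 0 0 0.5 0 1; 0 0 0 0 1; 0 0 0 0 1'
```

```text
clock: 18.27
eef_pos: [534.5, 471.4, 7.3]
eef_rot: [3.141, -0.001, 1.547]
wrist_force: [-0.5, -1.0, 0.4]
finger_gap: 64.3
finger_force: 0.0
clock: 18.77
eef_pos: [534.3, 471.2, 6.6]
eef_rot: [-3.141, 0.0, 1.547]
wrist_force: [-0.3, -0.2, -0.2]
finger_gap: 26.1
finger_force: 8.0
clock: 19.35
eef_pos: [534.7, 471.5, 128.6]
eef_rot: [3.14, -0.002, 1.547]
wrist_force: [-0.9, 0.7, -0.4]
finger_gap: 26.3
finger_force: 8.0
```

```bash
python3 -m handwheel '-0.3 -0.3 0 0 1; -0.5 -0.6 0 0 1; -0.5 -0.7 0 0 1; -0.5 -0.7 0 0 1; -0.42 -0.7 0 0 1; 0 -0.9 0 0 1; 0 -0.9 0 0 1; 0 -0.9 0 0 1; 0 -0.9 0 0 1; 0 -0.9 0 0 1; 0 -0.9 0 0 1; 0 -0.9 0 0 1'; python3 -m handwheel '0 -0.8 0 0 1; 0 -0.8 0 0 1; 0 -0.5 0 0 1; 0 -0.3 0 0 1; 0 -0.08 0 0 1; 0 0 0 0 1; 0 0 0 0 1; 0 0 0 0 1'
```

```text
clock: 20.35
eef_pos: [444.5, 97.5, 125.8]
eef_rot: [-3.14, 0.0, 1.548]
wrist_force: [1.3, 1.0, 0.1]
finger_gap: 26.3
finger_force: 8.0
clock: 21.02
eef_pos: [445.4, 0.8, 126.4]
eef_rot: [-3.141, -0.0, 1.548]
wrist_force: [0.3, -0.1, -0.6]
finger_gap: 26.5
finger_force: 8.0
```

```bash
python3 -m handwheel '0 0 -0.3 0 1; 0 0 -0.7 0 1; 0 0 -0.7 0 1; 0 0 -0.5 0 1; 0 0 -0.25 0 1; 0 0 -0.1 0 1; 0 0 0 0 1; 0 0 0 0 1;0 0 0 0 1'
```

```text
clock: 21.77
eef_pos: [446.2, 0.1, 25.7]
eef_rot: [3.14, 0.0, 1.548]
wrist_force: [1.1, 0.5, 0.1]
finger_gap: 26.4
finger_force: 8.0
```

```bash
python3 -m handwheel '0 0 -0.2 0 1; 0 0 0 0 1; 0 0 0 0 1'; python3 -m handwheel '0 0 -0.03 0 1; 0 0 0 0 1; 0 0 0 0 1';  python3 -m handwheel '0 0 -0.02 0 1; 0 0 0 0 1; 0 0 0 0 1'
```

```text
clock: 22.02
eef_pos: [445.4, 0.0, 16.5]
eef_rot: [-3.141, -0.0, 1.547]
wrist_force: [-0.4, 0.2, 0.3]
finger_gap: 26.5
finger_force: 8.0
clock: 22.27
eef_pos: [445.6, 0.0, 15.5]
eef_rot: [3.141, -0.0, 1.547]
wrist_force: [-1.0, -0.8, 0.2]
finger_gap: 26.2
finger_force: 8.0
clock: 22.52
eef_pos: [445.7, 0.0, 15.1]
eef_rot: [3.141, 0.0, 1.547]
wrist_force: [-2.9, 0.4, 6.7]
finger_gap: 26.4
finger_force: 8.0
```

```bash
python3 -m handwheel '0 0 0.02 0 1; 0 0 0 0 1; 0 0 0 0 0; 0 0 0 0 0; 0 0 0 0 0; 0 0 0 0 0; 0 0 0 0 0; 0 0 0 0 0; 0 0 0.3 0 0; 0 0 0.7 0 0; 0 0 0.9 0 0; 0 0 0.8 0 0'; python3 -m handwheel '0 0.4 0 0 0; 0 0.8 0 0 0; 0 0.93 0 0 0; 0 0.93 0 0 0; 0 0.93 0 0 0; -0.1 0.93 0 0 0; -0.2 0.93 0 0 0; -0.2 0.93 0 0 0; -0.09 0.93 0 0 0; 0 0.93 0 0 0; 0 0.8 0 0 0; 0 0.4 0 0 0'; python3 -m handwheel '0 0.16 0 0 0; 0 0 0 0 0; 0 0 0 0 0'
python3 - <<'E'
from h import *
p,d=grab('top')
v,u=np.mgrid[:420,:560]; W=world('top',np.c_[u.ravel(),v.ravel()],d.ravel()).reshape(420,560,3)
m=(abs(W[...,0]-442)<40)&(abs(W[...,1])<40)&(abs(W[...,2]-70)<8)
P=W[m];print(len(P),P.mean(0),cv2.minAreaRect(P[:,:2].astype(np.float32)))
E
```

```text
clock: 23.52
eef_pos: [445.2, 0.0, 125.0]
eef_rot: [-3.141, -0.0, 1.547]
wrist_force: [1.4, 0.4, -0.5]
finger_gap: 89.5
finger_force: 0.0
clock: 24.52
eef_pos: [421.2, 396.8, 123.2]
eef_rot: [-3.142, -0.0, 1.55]
wrist_force: [0.4, -0.5, 0.1]
finger_gap: 94.0
finger_force: 0.0
clock: 24.77
eef_pos: [421.9, 399.2, 123.2]
eef_rot: [-3.141, 0.001, 1.547]
wrist_force: [-0.0, -0.6, 0.2]
finger_gap: 93.8
finger_force: 0.0
30 [445.32274108   2.95723288  70.84915577] ((445.9380798339844, 2.7949233055114746), (14.93213939666748, 13.410826683044434), 3.5631370544433594)
```

```bash
python3 -m handwheel '0 0.03 -0.7 0 0; 0 0 -0.8 0 0; 0 0 -0.7 0 0; 0 0 -0.5 0 0; 0 0 -0.2 0 0; 0 0 -0.03 0 0; 0 0 0 0 0; 0 0 0 0 1; 0 0 0 0 1; 0 0 0 0 1; 0 0 0 0 1; 0 0 0 0 1' 10;  python3 -m handwheel '0 0 0 0 1; 0 0 0 0 1; 0 0 0 0 1; 0 0 0 0 1; 0 0 0 0 1; 0 0 0 0 1'; python3 -m handwheel '0 0 0.3 0 1; 0 0 0.6 0 1; 0 0 0.8 0 1; 0 0 0.8 0 1; 0 0 0.4 0 1; 0 0 0 0 1; 0 0 0 0 1'
```

```text
clock: 25.82
eef_pos: [422.1, 401.4, 6.7]
eef_rot: [3.141, -0.0, 1.548]
wrist_force: [-0.6, 0.7, -0.1]
finger_gap: 64.0
finger_force: 0.0
clock: 26.32
eef_pos: [421.9, 401.3, 6.2]
eef_rot: [3.142, 0.0, 1.548]
wrist_force: [-0.0, 0.4, -0.4]
finger_gap: 24.4
finger_force: 10.2
clock: 26.9
eef_pos: [422.1, 401.4, 123.4]
eef_rot: [3.14, -0.001, 1.547]
wrist_force: [-0.6, 0.3, -1.0]
finger_gap: 24.3
finger_force: 10.0
```

```bash
python3 -m handwheel '0 -0.4 0 0 1; 0 -0.7 0 0 1; 0.1 -0.9 0 0 1; 0.2 -0.9 0 0 1; 0.2 -0.9 0 0 1; 0.14 -0.9 0 0 1; 0 -0.9 0 0 1; 0 -0.9 0 0 1; 0 -0.7 0 0 1; 0 -0.4 0 0 1; 0 -0.23 0 0 1; 0 0 0 0 1'; python3 -m handwheel '0 0 0 0 1; 0 0 0 0 1'; python3 -m handwheel '0 0 -0.3 0 1; 0 0 -0.7 0 1; 0 0 -0.7 0 1; 0 0 -0.5 0 1; 0 0 -0.25 0 1; 0 0 -0.1 0 1; 0 0 0 0 1; 0 0 0 0 1;0 0 0 0 1'
```

```text
clock: 27.9
eef_pos: [447.1, 86.9, 121.5]
eef_rot: [-3.14, 0.0, 1.546]
wrist_force: [0.4, 0.1, 0.1]
finger_gap: 24.5
finger_force: 10.0
clock: 28.07
eef_pos: [447.4, 88.9, 121.9]
eef_rot: [-3.141, -0.0, 1.548]
wrist_force: [-0.0, -0.0, -0.7]
finger_gap: 24.1
finger_force: 10.0
clock: 28.82
eef_pos: [448.2, 88.3, 21.3]
eef_rot: [3.14, -0.0, 1.548]
wrist_force: [-0.0, 0.2, -0.0]
finger_gap: 24.0
finger_force: 10.0
```

```bash
python3 -m handwheel '0 0 -0.1 0 1; 0 0 0 0 1; 0 0 0 0 1'; python3 -m handwheel '0 0 -0.03 0 1; 0 0 0 0 1; 0 0 0 0 1';  python3 -m handwheel '0 0 -0.02 0 1; 0 0 0 0 1; 0 0 0 0 1'
```

```text
clock: 29.07
eef_pos: [447.6, 88.0, 16.4]
eef_rot: [3.141, -0.0, 1.547]
wrist_force: [-0.1, -0.4, -0.3]
finger_gap: 24.4
finger_force: 10.0
clock: 29.32
eef_pos: [447.7, 88.0, 15.2]
eef_rot: [3.141, -0.0, 1.547]
wrist_force: [-0.5, -0.2, 0.4]
finger_gap: 24.8
finger_force: 10.0
clock: 29.57
eef_pos: [447.9, 88.1, 14.8]
eef_rot: [3.141, -0.0, 1.547]
wrist_force: [-2.3, 0.4, 8.2]
finger_gap: 24.6
finger_force: 10.0
```

Contact. I'll release, retreat up and left, and look.

```bash
python3 -m handwheel '0 0 0.02 0 1; 0 0 0 0 1; 0 0 0 0 0; 0 0 0 0 0; 0 0 0 0 0; 0 0 0 0 0; 0 0 0 0 0; 0 0 0 0 0; 0 0 0.3 0 0; 0 0 0.7 0 0; 0 0 0.9 0 0; 0 0 0.9 0 0'; python3 -m handwheel '0 0.4 0.3 0 0; 0 0.8 0.3 0 0; 0 0.9 0.3 0 0; 0 0.9 0 0 0; 0 0.9 0 0 0; 0 0.9 0 0 0; 0 0.8 0 0 0; 0 0.4 0 0 0; 0 0 0 0 0; 0 0 0 0 0; 0 0 0 0 0; 0 0 0 0 0'
python3 - <<'E'
from h import *
p,d=grab('top')
v,u=np.mgrid[:420,:560]; W=world('top',np.c_[u.ravel(),v.ravel()],d.ravel()).reshape(420,560,3)
for n,c,zt in(('strip',(441.7,-175),117),('lancet',(443.7,-88),84),('drop',(445.6,0),71),('vial',(447.5,88),58),('tape',(566,206),22),('slips',(577.5,-220),15.5)):
    m=(np.hypot(W[...,0]-c[0],W[...,1]-c[1])<44)&(abs(W[...,2]-zt)<6)
    P=W[m];print(n,len(P),(P.mean(0)-[*c,zt]).round(1))
cv2.imwrite('pics/end.png',cv2.resize(p[140:260,150:450],None,fx=2.6,fy=2.6)[:,:,::-1])
E
```

```text
clock: 30.57
eef_pos: [446.9, 87.9, 128.1]
eef_rot: [-3.14, 0.0, 1.547]
wrist_force: [-0.3, -0.2, -0.1]
finger_gap: 87.6
finger_force: 0.0
clock: 31.57
eef_pos: [447.7, 327.1, 163.2]
eef_rot: [-3.142, 0.0, 1.546]
wrist_force: [-0.9, -1.1, -0.2]
finger_gap: 94.1
finger_force: 0.0
strip 355 [-1.5  0.  -0.3]
lancet 400 [-1.9  0.1 -0.2]
drop 30 [-0.3  2.9 -0.3]
vial 41 [-1.1  0.2 -0.4]
tape 102 [ 0.1 -0.1 -0.4]
slips 208 [-0.2 -0.4 -0.1]
```

View pics/end.png

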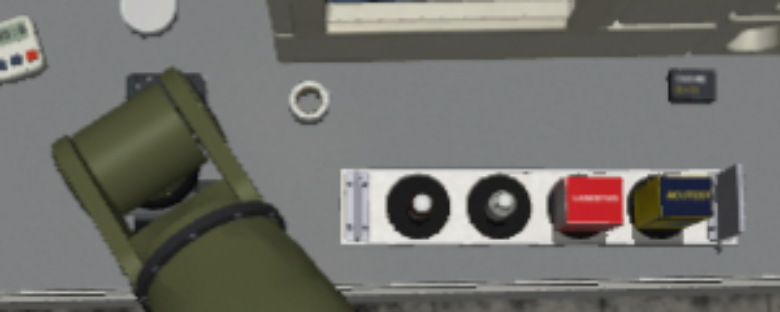

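The picture shows all four standing on their pads: vial (422,203), dropper (502,203), red carton (593,203) and strip carton (685,200) beside the tall plate (732,200). Measured offsets are within 3 mm, and the tape and slips have not moved.

```bash
python3 -c "from cell import *; print(sign_off())"
```

```text
the job is handed in; nothing more can be done
None
```

The job is handed in: strip carton, lancet carton, dropper and vial stand in height order from the tall end plate, each upright and within about 3 mm of its pad's centre by the last camera check, with the tape and slips box unmoved.

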